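Two-face sensor check on the calibration bench

TASK

The brown sensor block on the contact jig starts with its red face at the black bar: press the red key on the orange tester fully down and let it come up. Then turn the block a quarter turn and set it down gently on the jig plate with its blue face flush against the bar and centred on it, let go, and press the blue key and then the green key fully down, leaving the block there. Press one key at a time and each only when its turn has come, never press the yellow key, and leave the other things on the bench where they are.

Things in the scene. Friction and masses are not known exactly. Their poses are not given: they have to be found in the camera images.
- jig: contact jig fixed to the table: aluminium plate 220 (x) x 140 (y) x 8 mm with a black contact bar 130 mm long (y) across its far end, bar top 45 mm above the table. Origin: plate centre at table level. Its x axis points from the open end to the bar, at right angles to the bar's contact face, which is the plane x = +70 mm; z up.
- bar_face (a point): middle of the bar's contact face (two brass pads beside it), 28 mm above the table; axes as the jig's: +x points into the bar.
- block: loose brown sensor block 120 (x) x 80 (y) x 40 (z) mm, 0.45 kg. Black square grip 30 x 30 mm on the middle of its top, 40 to 77 mm above its underside: take it there. Origin: centre of underside. Short end x = +60 mm is red, long side y = +40 mm is blue; strips on the top edges show this too. Starts on the jig plate (8 mm above the table), red end at the bar.
- red_face (a point): centre of the block's red end face, 60 mm from the block's middle and 20 mm above its underside; axes as the block's.
- blue_face (a point): centre of the block's blue long face, 40 mm from the block's middle and 20 mm above its underside; axes as the block's.
- tester: fixed open orange case 260 (x) x 280 (y) mm, rim 118 mm and grey panel 105 mm above the table; open lid (to 400 mm high) along its y = +140 mm side leans outwards; display and three terminals on the y > 0 half. Origin: centre of underside. Four spring keys at x = -85 and -15, y = -85 and -15 mm; which colour is where varies.
- key_red_top (a point): centre of the top of the red key (round, 32 mm wide, in a black collar 48 mm wide); the top is 127 mm above the table when up and stands 10 mm proud of the collar; press straight down.
- key_red (a joint): travel of the red key (m): 0 up, 0.006 fully down; takes about 4.5 N, springs back.
- key_blue_top (a point): centre of the top of the blue key (round, 32 mm wide, in a black collar 48 mm wide); the top is 127 mm above the table when up and stands 10 mm proud of the collar; press straight down.
- key_blue (a joint): travel of the blue key (m): 0 up, 0.006 fully down; takes about 4.5 N, springs back.
- key_green_top (a point): centre of the top of the green key (round, 32 mm wide, in a black collar 48 mm wide); the top is 127 mm above the table when up and stands 10 mm proud of the collar; press straight down.
- key_green (a joint): travel of the green key (m): 0 up, 0.006 fully down; takes about 4.5 N, springs back.
- key_yellow_top (a point): centre of the top of the yellow key (round, 32 mm wide, in a black collar 48 mm wide); the top is 127 mm above the table when up and stands 10 mm proud of the collar; press straight down.
- key_yellow (a joint): travel of the yellow key (m): 0 up, 0.006 fully down; takes about 4.5 N, springs back.
- screwdriver: screwdriver, 180 mm long, lying on the table between jig and tester. Origin: on its underside when upright or lying. Leave alone.
- squeeze_bottle: white squeeze bottle with red cap, 56 mm wide, 160 mm tall. Origin: on its underside when upright or lying. Leave alone.
- spare_block: smaller grey spare sensor, 90 x 60 x 40 mm with a round steel stud on top, never to be used. Origin: on its underside when upright or lying. Leave alone.
- mug: blue mug, 80 mm wide, 95 mm tall. Origin: on its underside when upright or lying. Leave alone.
- tape_roll: black roll of tape lying flat, 90 mm wide, 30 mm tall. Origin: on its underside when upright or lying. Leave alone.
- wrench: steel wrench, 180 mm long, lying flat. Origin: on its underside when upright or lying. Leave alone.
Mind the look-alikes: they are no part of the job. Leave any pink look-alike of the block alone.

How it is judged:
On the way, in this order (a step that is already met when the one before it is completed fails the run):
1. red key fully down with the block's red face at the bar (value of joint key_red above 0.0045 m and x of red_face in the frame of bar_face above -0.005 m and y of red_face in the frame of bar_face between -0.015 and 0.015 m and z of red_face in the frame of bar_face between -0.004 and 0.004 m), for 0.04 s.
2. the block let go, flat on the plate with its blue face flush against the bar and centred (x of blue_face in the frame of bar_face above -0.003 m and y of blue_face in the frame of bar_face between -0.012 and 0.012 m and z of blue_face in the frame of bar_face between -0.004 and 0.004 m and angle between the y axis of block and the x axis of jig, either way round below 0.06 rad and angle between block's own z axis and vertical below 0.05 rad and contact force between block and the fingers below 0.1 N), for 0.2 s.
3. blue key fully down with the blue face flush at the bar (value of joint key_blue above 0.0045 m and x of blue_face in the frame of bar_face above -0.003 m and y of blue_face in the frame of bar_face between -0.012 and 0.012 m and z of blue_face in the frame of bar_face between -0.004 and 0.004 m and angle between the y axis of block and the x axis of jig, either way round below 0.06 rad and angle between block's own z axis and vertical below 0.05 rad), for 0.04 s.
4. green key fully down, blue face still flush at the bar (value of joint key_green above 0.0045 m and value of joint key_blue below 0.0015 m and x of blue_face in the frame of bar_face above -0.003 m and y of blue_face in the frame of bar_face between -0.012 and 0.012 m and z of blue_face in the frame of bar_face between -0.004 and 0.004 m and angle between the y axis of block and the x axis of jig, either way round below 0.06 rad and angle between block's own z axis and vertical below 0.05 rad), for 0.04 s.
At the end, for the whole second after the job is handed in: The block rests flat on the jig plate, its blue face within 3 mm of the bar's contact face, square to it within 0.06 rad and centred on it within 12 mm; all four keys are up again (less than 1.5 mm down) (x of blue_face in the frame of bar_face above -0.003 m and y of blue_face in the frame of bar_face between -0.012 and 0.012 m and z of blue_face in the frame of bar_face between -0.004 and 0.004 m and angle between the y axis of block and the x axis of jig, either way round below 0.06 rad and angle between block's own z axis and vertical below 0.05 rad and value of joint each of key_red, key_blue, key_green, key_yellow below 0.0015 m and linear speed of block below 0.01 m/s); the robot touches nothing.
It fails at once if red key pressed (more than 3 mm) while the red face is not at the bar (value of joint key_red above 0.003 m and not (x of red_face in the frame of bar_face above -0.005 m and y of red_face in the frame of bar_face between -0.015 and 0.015 m and z of red_face in the frame of bar_face between -0.004 and 0.004 m)).
It fails at once if blue or green key pressed (more than 3 mm) while the blue face is not flush at the bar, or the yellow key pressed (more than 3 mm) ((value of joint any of key_blue, key_green above 0.003 m and not (x of blue_face in the frame of bar_face above -0.003 m and y of blue_face in the frame of bar_face between -0.012 and 0.012 m and z of blue_face in the frame of bar_face between -0.004 and 0.004 m and angle between the y axis of block and the x axis of jig, either way round below 0.06 rad and angle between block's own z axis and vertical below 0.05 rad)) or value of joint key_yellow above 0.003 m).
It fails at once if blue and green keys down together (value of joint each of key_blue, key_green above 0.003 m).
It fails at once if the block dropped or rammed: more than 60 N between block and jig (contact force between block and jig above 60 N).
It fails at once if a bystander moved more than 30 mm (distance of any of screwdriver, squeeze_bottle, spare_block, mug, tape_roll, wrench from where it was at the start of the episode above 0.03 m).
It also fails if it takes over 64 s, if anything falls off the work surface, if the arm or the gripper's body presses on something with over 40 N, if the wrist force passes 120 N, or if a joint passes its speed limit or range.

ROBOT

A 6-joint arm with a two-finger parallel gripper is mounted at the origin on the work surface. World frame = base frame: x ahead of the robot, y to its left, z up, the work surface at z = 0. Lengths are in m, angles in rad, forces in N, time in s.
With the tool pointing down it reaches from about 0.325 to 0.9 m from the base axis. Payload 6.1 kg.
Tool frame: the origin (TCP) lies midway between the tips of the shut fingers; the grasp point (between the pads) lies 19 mm behind it; z points along the fingers, y is the line along which they close (so a half turn about z gives the same grasp; the last joint's range is limited). The gripper opens to 87 mm and grips with 3 to 60 N. Pads are 19 mm wide; open, the fingers measure 117 mm over their backs; the gripper's body (75 mm by 190 mm) begins 51 mm behind the grasp point.
Start: joints at [1.132, 0.22, 1.526, -0, 1.395, -0.126], TCP at [0.192, 0.595, 0.223] pointing down, gripper open.
Joint ranges: [-2.98, 2.98], [-0.91, 2.08], [0.09, 2.57], [-1.24, 4.39], [0.2, 2.65], [-2.68, 2.68]. Speed limits (rad/s): [2.57, 2.57, 3.01, 3.14, 3.14, 3.14].

INTERFACE

Orientations are given as a rotation vector (axis times angle).
In Python, from station import get_state, imaging, job gives the robot as it stands. The module is installed in compiled form; this text tells all that it offers.
- The arm moves only by the tool play_rows, never from a script. Its argument "rows" is a list of rows, each an object of numbers: "x", "y", "z": the shift along the tool's x, y, z in m; "twist": the turn about the tool's z in degrees; "jaw": the opening, from 0 (shut) to 1 (fully open). In form: [{"x": .., "y": .., "z": .., "twist": .., "jaw": ..}, ...]. A call has 1 to 12 rows; each row shifts and turns the commanded pose from where the row before left it, along the tool's axes as they then stand; what a row does not reach is not made up. A row lasts 1/12 s, in which the tool goes at most 41.7 mm and 7.16 degrees, less where a joint would pass 70% of its speed; a pose out of reach is approached as far as the arm can. A call is refused whole if a number of a shift passes 0.0417 or a number of a turn 7.16, either way. A call with a gripper value outside its range is refused whole. The fingers move at their own pace and stop on an object; "newtons" is the grip in N (left out, the last holds). Time passes only in rows, so rows that do not move let the fingers close. It gives the time, the measured TCP pose, the force, the opening and the grip force at its end, in the units of the state.
- get_state(): the state, without advancing time (a new reading comes with each control period).
- imaging.grab_frame(name): name is "scene" or "top" or "wrist"; returns (picture, depth): 400x640x3 uint8, blue, green, red; 400x640 float32, m along the optical axis (not along the pixel's ray), 0 where there is no reading.
- imaging.get_calibration(name): a dict with "fx", "fy", "cx", "cy" (pixels), "world_from_camera" (4x4, takes a point from camera to world coordinates); the wrist camera has in their place "tool_from_camera" (4x4, takes a point from camera to tool coordinates, whose origin is the TCP and whose axes are the flange's). Camera axes: x right, y up, looking along -z (the intrinsics and any distortion apply to the point x, -y, -z); pixel columns grow to the right and rows downward; lengths in m; the calibration is good to about 2 mm. A picture is of the moment at which its call begins: read the wrist's pose just before it. get_calibration takes no time and is no camera call.
- job.sign_off(): hands the job in; it is judged then, once.
The state is a dict: "time_s": time; "joints": joint angles; "qvel": joint speeds; "tau": joint torques, N m; "tcp_pos": TCP position; "tool_rot": TCP orientation; "ft_force": force on the tool from outside, world axes, zero at the start; "wrist_torque": the same for the moment, N m; "width": opening from 0.0 (shut) to 1.0 (fully open); "finger_force": force on a finger pad.
Only numpy, scipy, OpenCV 4.12 (cv2) and the standard library are available. Lean on these libraries where they do the work, as an engineer would, in place of code of your own. Each camera call takes 0.05 s, during which the arm holds its last target. There are 200 camera calls.

## Working session

There is one attempt and no reset: what is moved stays moved. The work goes in short steps, Python scripts to look and compute and a tool call to move; the robot and the scene stay as the last step left them, time stands still between calls to the robot, and variables do not carry over. Pictures are saved under pics/ and viewed, at most 10 in all, crops included, and the job is handed in when it is done.

Besides the shell and the picture viewer there is one more tool, called after "Emit:" by a JSON object that holds its "fn" and its "kwargs". play_rows: Moves the arm, as the interface text tells. Its arguments: {"type":"object","properties":{"rows":{"type":"array","items":{"type":"object","properties":{"x":{"type":"number"},"y":{"type":"number"},"z":{"type":"number"},"twist":{"type":"number"},"jaw":{"type":"number"}}}},"newtons":{"type":"number"}},"required":["rows"]}

```bash
mkdir -p pics
cat > h.py <<'E'
import numpy as np, cv2
from scipy.spatial.transform import Rotation as R
from station import get_state, imaging, job
def grab(n):
    s=get_state(); p,d=imaging.grab_frame(n); c=imaging.get_calibration(n)
    if 'world_from_camera' in c: T=np.array(c['world_from_camera'])
    else:
        W=np.eye(4); W[:3,:3]=R.from_rotvec(s['tool_rot']).as_matrix(); W[:3,3]=s['tcp_pos']
        T=W@np.array(c['tool_from_camera'])
    return p,d,c,T
def cloud(d,c,T):
    v,u=np.mgrid[:d.shape[0],:d.shape[1]]
    P=np.stack([(u-c['cx'])/c['fx']*d,-(v-c['cy'])/c['fy']*d,-d],-1)
    W=P@T[:3,:3].T+T[:3,3]; W[d<=0]=np.nan
    return W
def ray(u,v,z,c,T):
    r=T[:3,:3]@np.array([(u-c['cx'])/c['fx'],-(v-c['cy'])/c['fy'],-1]); o=T[:3,3]
    return o+r*(z-o[2])/r[2]
E
python3 - <<'E'
from h import *
s=get_state(); print(s)
for n in ('scene','top'):
    p,d,c,T=grab(n); cv2.imwrite(f'pics/{n}.png',p); np.savez(f'{n}.npz',p=p,d=d,T=T); print(n,{k:v for k,v in c.items()})
E
```

```text
{'time_s': 0.0, 'joints': array([ 1.13192554e+00,  2.21215246e-01,  1.52763002e+00, -1.01784260e-05,
        1.39468590e+00, -1.26092119e-01]), 'qvel': array([ 0.00100748, -0.00049346,  0.00015904,  0.00052894,  0.00058906,
        0.00020644]), 'tau': array([-1.10055054e-03, -4.94608498e+01, -3.87386012e+01,  7.00909551e-02,
        5.71173476e-02, -1.84683163e-04]), 'tcp_pos': array([0.19204921, 0.5941051 , 0.22143399]), 'tool_rot': array([-4.89225652e-01, -3.10272780e+00,  2.92821311e-03]), 'ft_force': array([0.50248012, 0.47973903, 0.24769163]), 'wrist_torque': array([-0.00192079,  0.04306077, -0.03072614]), 'finger_force': 0.0, 'width': 0.9985683030019271}
scene {'fx': 385.8156806131803, 'fy': 385.8156806131803, 'cx': 319.5663247793608, 'cy': 202.60119874210457, 'world_from_camera': array([[-0.80490575, -0.35104702,  0.47842735,  1.09822462],
       [ 0.59316384, -0.49884951,  0.6319065 ,  0.64159878],
       [ 0.01683435,  0.79241098,  0.60975524,  0.81042157],
       [ 0.        ,  0.        ,  0.        ,  1.        ]])}
top {'fx': 450.43986118548645, 'fy': 450.43986118548645, 'cx': 319.5051402606936, 'cy': 198.38726331490244, 'world_from_camera': array([[-0.02467711,  0.9824189 , -0.18505172,  0.29236234],
       [-0.99945349, -0.02017214,  0.02618799, -0.06470905],
       [ 0.02199469,  0.18559683,  0.98237979,  1.50006685],
       [ 0.        ,  0.        ,  0.        ,  1.        ]])}
```

View pics/top.png

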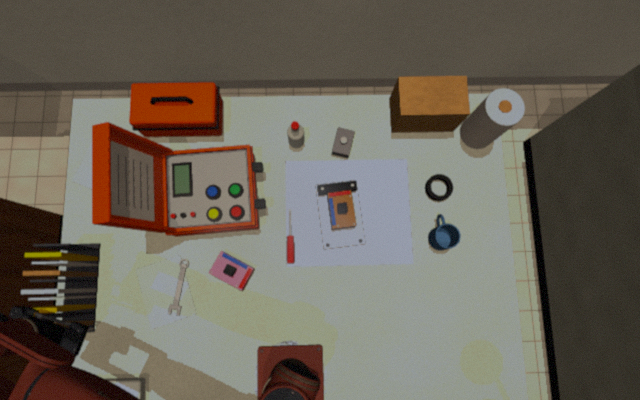

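View pics/scene.png

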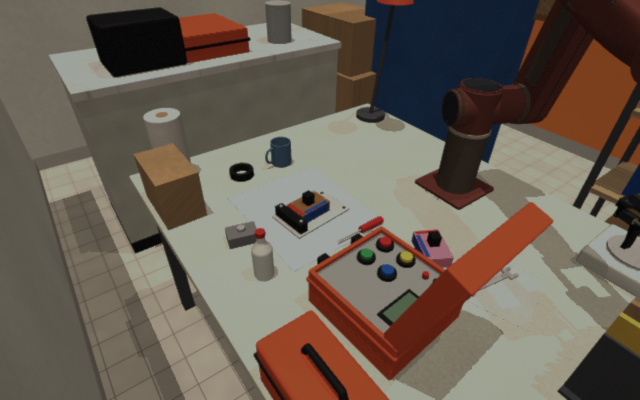

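The top view shows the keys at blue (213,192), green (235,189), yellow (213,214) and red (237,212), with the block grip at (342,209), the bar at (337,187) and the blue side facing left. I'll enlarge both areas.

Run:
```python
from h import *
f=np.load('top.npz'); p=f['p']
a=cv2.resize(p[172:256,300:384],None,fx=7,fy=7,interpolation=cv2.INTER_CUBIC)
cv2.imwrite('pics/cropjig.png',a)
c=imaging.get_calibration('top');T=f['T'];W=cloud(f['d'],c,T)
for n,u,v in [('b',213,192),('g',235,189),('y',213,214),('r',237,212)]:
    print(n,ray(u,v,.127,c,T).round(4),np.nanmedian(W[v-2:v+3,u-2:u+3],(0,1)).round(4))
hsv=cv2.cvtColor(p,cv2.COLOR_BGR2HSV)
rng={'b':((105,100,60),(125,255,255)),'g':((50,100,50),(85,255,255)),'y':((22,120,80),(33,255,255)),'r':((170,120,60),(179,255,255))}
for n,(lo,hi) in rng.items():
    m=cv2.inRange(hsv,lo,hi)
    if n=='r': m|=cv2.inRange(hsv,(0,150,100),(4,255,255))
    m[:175]=0;m[230:]=0;m[:,:200]=0;m[:,247:]=0
    v,u=np.nonzero(m); print(n,len(u),u.mean(),v.mean(),ray(u.mean(),v.mean(),.125,c,T).round(4), np.nanmedian(W[v,u],0).round(4))
for n,u,v in [('grip',342,209),('bar',337,187)]: print(n,W[v,u])
```

```text
b [0.5779 0.2278 0.127 ] [0.5771 0.2277 0.128 ]
g [0.586  0.1601 0.127 ] [0.5863 0.1598 0.1284]
y [0.509  0.2265 0.127 ] [0.5088 0.2261 0.128 ]
r [0.5137 0.1533 0.127 ] [0.5131 0.1528 0.1288]
b 94 211.87234042553192 190.9468085106383 [0.5817 0.2318 0.125 ] [0.5812 0.2311 0.1272]
g 94 234.5531914893617 189.11702127659575 [0.5861 0.1618 0.125 ] [0.5859 0.161  0.1273]
y 97 212.9278350515464 213.1958762886598 [0.5118 0.2272 0.125 ] [0.5119 0.2266 0.1271]
r 104 234.2403846153846 214.69230769230768 [0.5058 0.162  0.125 ] [0.513  0.1587 0.1269]
grip [ 0.5234047  -0.17345569  0.08272706]
bar [ 0.60388266 -0.16239593  0.04357533]
```

View pics/cropjig.png

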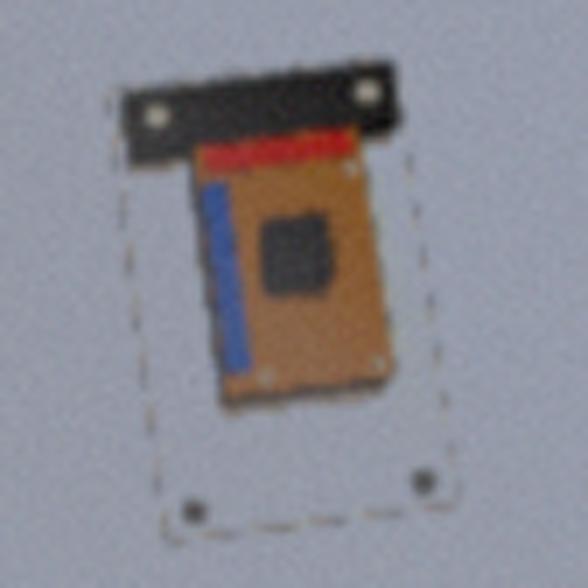

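```bash
cat >> h.py <<'E'
def go(x,y,z,dyaw=0):
    "total tool-axis shift from measured pose (before twist); tool twist deg for world yaw dyaw"
    s=get_state(); M=R.from_rotvec(s['tool_rot']).as_matrix()
    d=M.T@(np.array([x,y,z])-s['tcp_pos']); print('tool shift mm',(d*1000).round(1),'dist',round(np.linalg.norm(d)*1000),'twist',-dyaw)
E
python3 - <<'E'
from h import *
s=get_state(); M=R.from_rotvec(s['tool_rot']).as_matrix(); print(M.round(3))
go(.30,.25,.25); go(.516,.157,.16)
E
```

```text
[[-0.951  0.308 -0.001]
 [ 0.308  0.951 -0.002]
 [ 0.    -0.002 -1.   ]]
tool shift mm [-208.5 -294.3  -28. ] dist 362 twist 0
tool shift mm [-442.7 -316.2   62. ] dist 548 twist 0
```

Emit:
{"fn": "play_rows", "kwargs": {"rows": [{"x":-0.0174,"y":-0.0245,"z":-0.0023,"jaw":0},{"x":-0.0174,"y":-0.0245,"z":-0.0023,"jaw":0},{"x":-0.0174,"y":-0.0245,"z":-0.0023,"jaw":0},{"x":-0.0174,"y":-0.0245,"z":-0.0023,"jaw":0},{"x":-0.0174,"y":-0.0245,"z":-0.0023,"jaw":0},{"x":-0.0174,"y":-0.0245,"z":-0.0023,"jaw":0},{"x":-0.0174,"y":-0.0245,"z":-0.0023,"jaw":0},{"x":-0.0174,"y":-0.0245,"z":-0.0023,"jaw":0},{"x":-0.0174,"y":-0.0245,"z":-0.0023,"jaw":0},{"x":-0.0174,"y":-0.0245,"z":-0.0023,"jaw":0},{"x":-0.0174,"y":-0.0245,"z":-0.0023,"jaw":0},{"x":-0.0174,"y":-0.0245,"z":-0.0023,"jaw":0}]}}

```text
validation failed for argument at $.ro...
```

Run:
```python
from h import *
go(.516,.157,.25)
```

```text
tool shift mm [-442.7 -316.3  -28. ] dist 545 twist 0
```

Emit:
{"fn": "play_rows", "kwargs": {"rows": [{"x":-0.0174,"y":-0.0245,"z":-0.0023,"twist":0,"jaw":0},{"x":-0.0174,"y":-0.0245,"z":-0.0023,"twist":0,"jaw":0},{"x":-0.0174,"y":-0.0245,"z":-0.0023,"twist":0,"jaw":0},{"x":-0.0174,"y":-0.0245,"z":-0.0023,"twist":0,"jaw":0},{"x":-0.0174,"y":-0.0245,"z":-0.0023,"twist":0,"jaw":0},{"x":-0.0174,"y":-0.0245,"z":-0.0023,"twist":0,"jaw":0},{"x":-0.0174,"y":-0.0245,"z":-0.0023,"twist":0,"jaw":0},{"x":-0.0174,"y":-0.0245,"z":-0.0023,"twist":0,"jaw":0},{"x":-0.0174,"y":-0.0245,"z":-0.0023,"twist":0,"jaw":0},{"x":-0.0174,"y":-0.0245,"z":-0.0023,"twist":0,"jaw":0},{"x":-0.0174,"y":-0.0245,"z":-0.0023,"twist":0,"jaw":0},{"x":-0.0174,"y":-0.0245,"z":-0.0023,"twist":0,"jaw":0}]}}

```text
time_s: 1.1
tcp_pos: [0.3004, 0.2492, 0.2499]
tool_rot: [-0.489, -3.103, 0.0]
ft_force: [1.0, 0.1, -0.1]
width: 0.174
finger_force: 0.0
```

Run:
```python
from h import *
go(.516,.157,.25)
```

```text
tool shift mm [-2.335e+02 -2.150e+01 -1.000e-01] dist 235 twist 0
```

Emit:
{"fn": "play_rows", "kwargs": {"rows": [{"x":-0.026,"y":-0.0024,"z":0,"twist":0,"jaw":0},{"x":-0.026,"y":-0.0024,"z":0,"twist":0,"jaw":0},{"x":-0.026,"y":-0.0024,"z":0,"twist":0,"jaw":0},{"x":-0.026,"y":-0.0024,"z":0,"twist":0,"jaw":0},{"x":-0.026,"y":-0.0024,"z":0,"twist":0,"jaw":0},{"x":-0.026,"y":-0.0024,"z":0,"twist":0,"jaw":0},{"x":-0.026,"y":-0.0024,"z":0,"twist":0,"jaw":0},{"x":-0.026,"y":-0.0024,"z":0,"twist":0,"jaw":0},{"x":-0.026,"y":-0.0024,"z":0,"twist":0,"jaw":0},{"x":0,"y":0,"z":0,"twist":0,"jaw":0},{"x":0,"y":0,"z":0,"twist":0,"jaw":0}]}}

```text
time_s: 2.02
tcp_pos: [0.5167, 0.1574, 0.2492]
tool_rot: [-0.492, -3.101, 0.001]
ft_force: [0.1, 0.5, 0.2]
width: 0.007
finger_force: 0.0
```

Run:
```python
from h import *
p,d,c,T=grab('wrist'); cv2.imwrite('pics/w1.png',p); np.savez('w1.npz',p=p,d=d,T=T)
print(get_state()['tcp_pos'],c)
W=cloud(d,c,T)
hsv=cv2.cvtColor(p,cv2.COLOR_BGR2HSV)
for n,(lo,hi) in {'b':((100,100,40),(128,255,255)),'g':((45,100,40),(88,255,255)),'y':((20,120,60),(35,255,255)),'r':((172,140,50),(179,255,255))}.items():
    m=cv2.inRange(hsv,lo,hi)
    if n=='r': m|=cv2.inRange(hsv,(0,140,50),(3,255,255))
    m[~((W[...,2]>.120)&(W[...,2]<.135))]=0
    k,l,st,ce=cv2.connectedComponentsWithStats(m)
    for i in range(1,k):
        if st[i,4]>150: print(n,st[i],ce[i].round(1),ray(*ce[i],.127,c,T).round(4),np.nanmedian(W[l==i],0).round(4))
```

```text
[0.51597294 0.15798068 0.24930396] {'fx': 307.9620478305219, 'fy': 307.9620478305219, 'cx': 324.97223496463903, 'cy': 204.96330243926758, 'tool_from_camera': array([[-1.03266408e-03,  9.59905977e-01,  2.80320263e-01,
         7.64753944e-02],
       [ 9.99999257e-01,  8.09877272e-04,  9.10591626e-04,
        -2.52925154e-04],
       [ 6.47057335e-04,  2.80320995e-01, -9.59906100e-01,
        -1.62156520e-01],
       [ 0.00000000e+00,  0.00000000e+00,  0.00000000e+00,
         1.00000000e+00]])}
b [398 220  33  28 741] [414.  234.4] [0.5786 0.2292 0.127 ] [0.5789 0.2295 0.1266]
y [375 155  35  34 891] [391.9 171.2] [0.5107 0.2244 0.127 ] [0.5108 0.2245 0.1266]
r [514 118  18  16 169] [522.7 125.2] [0.5068 0.346  0.127 ] [0.508  0.3497 0.1208]
r [451 143  16  16 176] [458.8 150.3] [0.511  0.2874 0.127 ] [0.5124 0.2894 0.1208]
r [308 182  32  33 826] [323.5 197.8] [0.5153 0.1558 0.127 ] [0.5155 0.1558 0.1266]
```

View pics/w1.png

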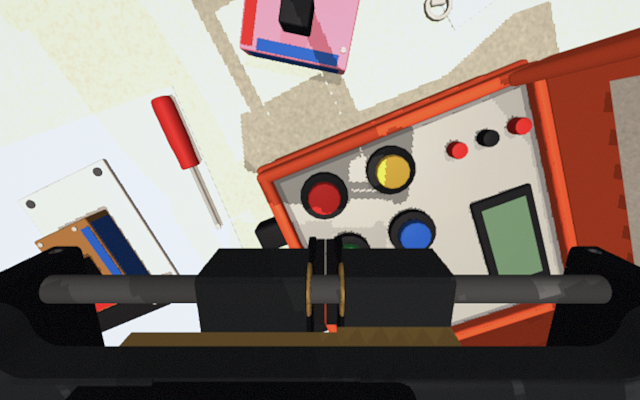

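The wrist view puts the red key at (324,198), which is (.515,.156). That is right under the tool, so I'm pressing.

Emit:
{"fn": "play_rows", "kwargs": {"rows": [{"x":0,"y":-0.002,"z":0.022,"twist":0,"jaw":0},{"x":0,"y":0,"z":0.022,"twist":0,"jaw":0},{"x":0,"y":0,"z":0.022,"twist":0,"jaw":0},{"x":0,"y":0,"z":0.022,"twist":0,"jaw":0},{"x":0,"y":0,"z":0.022,"twist":0,"jaw":0},{"x":0,"y":0,"z":0.007,"twist":0,"jaw":0},{"x":0,"y":0,"z":0.004,"twist":0,"jaw":0},{"x":0,"y":0,"z":0.004,"twist":0,"jaw":0},{"x":0,"y":0,"z":0.003,"twist":0,"jaw":0},{"x":0,"y":0,"z":0,"twist":0,"jaw":0}]}}

```text
time_s: 2.9
tcp_pos: [0.5163, 0.1567, 0.1232]
tool_rot: [0.489, 3.102, 0.001]
ft_force: [-3.6, 1.1, 3.1]
width: 0.005
finger_force: 1.7
```

Emit:
{"fn": "play_rows", "kwargs": {"rows": [{"x":0,"y":0,"z":0.002,"twist":0,"jaw":0},{"x":0,"y":0,"z":0.002,"twist":0,"jaw":0},{"x":0,"y":0,"z":0,"twist":0,"jaw":0},{"x":0,"y":0,"z":0,"twist":0,"jaw":0}]}}

```text
time_s: 3.23
tcp_pos: [0.5168, 0.1566, 0.1211]
tool_rot: [0.489, 3.101, 0.002]
ft_force: [-8.1, -0.0, 16.1]
width: 0.007
finger_force: 8.2
```

Emit:
{"fn": "play_rows", "kwargs": {"rows": [{"x":0,"y":0,"z":-0.01,"twist":0,"jaw":0},{"x":0,"y":0,"z":-0.03,"twist":0,"jaw":0},{"x":0,"y":0,"z":-0.03,"twist":0,"jaw":0},{"x":0,"y":0,"z":-0.03,"twist":0,"jaw":0},{"x":0,"y":0,"z":-0.03,"twist":0,"jaw":0},{"x":0,"y":0,"z":-0.03,"twist":0,"jaw":0},{"x":0,"y":0,"z":0,"twist":0,"jaw":0}]}}

```text
time_s: 3.82
tcp_pos: [0.5195, 0.1566, 0.2863]
tool_rot: [0.488, 3.091, 0.006]
ft_force: [0.3, -0.3, 1.2]
width: 0.002
finger_force: 0.0
```

Run:
```python
from h import *
go(.61,-.16,.285)
```

```text
tool shift mm [-183.6 -273.3    1.9] dist 329 twist 0
```

Emit:
{"fn": "play_rows", "kwargs": {"rows": [{"x":-0.0167,"y":-0.0248,"z":0,"twist":0,"jaw":0},{"x":-0.0167,"y":-0.0248,"z":0,"twist":0,"jaw":0},{"x":-0.0167,"y":-0.0248,"z":0,"twist":0,"jaw":0},{"x":-0.0167,"y":-0.0248,"z":0,"twist":0,"jaw":0},{"x":-0.0167,"y":-0.0248,"z":0,"twist":0,"jaw":0},{"x":-0.0167,"y":-0.0248,"z":0,"twist":0,"jaw":0},{"x":-0.0167,"y":-0.0248,"z":0,"twist":0,"jaw":0},{"x":-0.0167,"y":-0.0248,"z":0,"twist":0,"jaw":0},{"x":-0.0167,"y":-0.0248,"z":0,"twist":0,"jaw":0},{"x":-0.0167,"y":-0.0248,"z":0,"twist":0,"jaw":0},{"x":-0.0167,"y":-0.0248,"z":0,"twist":0,"jaw":0}]}}

```text
time_s: 4.73
tcp_pos: [0.6071, -0.1617, 0.278]
tool_rot: [0.49, 3.102, -0.001]
ft_force: [-0.3, -0.1, 1.2]
width: 0.005
finger_force: 0.0
```

Emit:
{"fn": "play_rows", "kwargs": {"rows": [{"x":0,"y":0,"z":0,"twist":-6.5,"jaw":1},{"x":0,"y":0,"z":0,"twist":-6.5,"jaw":1},{"x":0,"y":0,"z":0,"twist":-6.5,"jaw":1},{"x":0,"y":0,"z":0,"twist":-6.5,"jaw":1},{"x":0,"y":0,"z":0,"twist":0,"jaw":1},{"x":0,"y":0,"z":0,"twist":0,"jaw":1},{"x":0,"y":0,"z":0,"twist":0,"jaw":1}]}}

```text
time_s: 5.32
tcp_pos: [0.6068, -0.1599, 0.2781]
tool_rot: [-0.216, 3.134, -0.0]
ft_force: [0.5, 0.2, 0.3]
width: 0.453
finger_force: 0.0
```

Run:
```python
from h import *
p,d,c,T=grab('wrist'); cv2.imwrite('pics/w2.png',p); np.savez('w2.npz',p=p,d=d,T=T)
s=get_state();print(s['tcp_pos'],s['joints'])
```

```text
[ 0.60678596 -0.15988256  0.27809844] [-3.83172721e-01  1.96588254e-01  1.45053591e+00 -9.46915511e-05
  1.49431365e+00 -2.09234153e+00]
```

View pics/w2.png

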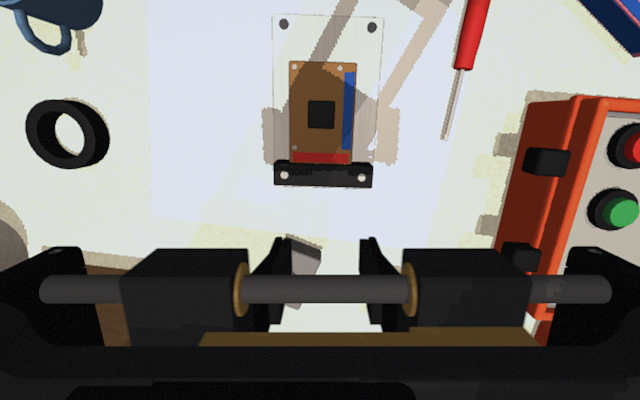

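The wrist view shows the jig squarely: grip at (321,114), bar spanning (274–373, 162–187), plate holes at (284,24) and (372,27). Next I'll measure it with depth.

```bash
cat > meas.py <<'E'
from h import *
def box(pts,n):
    r=cv2.minAreaRect((pts[:,:2]*1000).astype(np.float32)); print(n,len(pts),'c',np.round(r[0],1),'size',np.round(r[1],1),'ang',round(r[2],2),'z',pts[:,2].mean().round(4)); return r
def meas(p,d,c,T):
    W=cloud(d,c,T); X,Y,Z=[W[...,i] for i in range(3)]
    hsv=cv2.cvtColor(p,cv2.COLOR_BGR2HSV); V=hsv[...,2]; S=hsv[...,1]
    roi=(abs(X-.55)<.15)&(abs(Y+.165)<.1)
    def comp(m,n,mn=60):
        m=cv2.morphologyEx(m.astype(np.uint8),cv2.MORPH_OPEN,np.ones((3,3)))
        k,l,st,ce=cv2.connectedComponentsWithStats(m)
        for i in range(1,k):
            if st[i,4]>mn: box(W[l==i],n)
    comp(roi&(Z>.036)&(Z<.056)&(V<75)&(S<110),'bar')
    comp(roi&(Z>.076)&(Z<.094),'grip')
    H=hsv[...,0]
    comp(roi&(Z>.036)&(Z<.056)&(S>100)&((H<25)|(H>170)|((H>100)&(H<130))),'blk')
    comp(roi&(Z>.036)&(Z<.056)&(S>100)&(H>100)&(H<130),'blue',20)
    comp(roi&(Z>.036)&(Z<.056)&(S>150)&((H<5)|(H>170)),'red',20)
E
python3 - <<'E'
from meas import *
f=np.load('w2.npz'); c=imaging.get_calibration('wrist'); T=f['T']
meas(f['p'],f['d'],c,T)
for n,u,v,z in [('barL',274,163,.045),('barR',373,164,.045),('farL',275,187,.045),('farR',373,188,.045),('hole',284,24,.008),('hole',372,27,.008),('grip',321,114,.085)]: print(n,ray(u,v,z,c,T).round(4))
print('top'); f=np.load('top.npz'); meas(f['p'],f['d'],imaging.get_calibration('top'),f['T'])
E
```

```text
bar 2033 c [ 605.2 -163.6] size [ 29.9 127.7] ang 5.93 z 0.0447
grip 761 c [ 530.5 -176.4] size [29.9 29.9] ang 6.41 z 0.0848
blk 5453 c [ 532.  -175.7] size [121.   79.2] ang 5.77 z 0.048
blue 689 c [ 523.3 -144.4] size [87.7 11.1] ang 6.11 z 0.0486
red 476 c [ 582.4 -170.3] size [11.8 68.9] ang 5.79 z 0.0486
barL [ 0.5985 -0.228   0.045 ]
barR [ 0.5824 -0.1017  0.045 ]
farL [ 0.6299 -0.2239  0.045 ]
farR [ 0.6136 -0.096   0.045 ]
hole [ 0.4298 -0.2367  0.008 ]
hole [ 0.4182 -0.1273  0.008 ]
grip [ 0.5304 -0.1756  0.085 ]
top
bar 249 c [ 604.  -162.3] size [ 29.5 123.4] ang 5.92 z 0.0461
grip 90 c [ 528.1 -174.9] size [30.3 29.1] ang 0.47 z 0.0857
blk 526 c [ 531.5 -174.3] size [121.9  74.8] ang 6.87 z 0.0487
red 50 c [ 582.  -157.9] size [13.5 47.1] ang 8.67 z 0.0495
```

Run:
```python
from h import *
go(.5306,-.1762,.12,-1.9)
```

```text
tool shift mm [ 77.7  -5.6 158.1] dist 176 twist 1.9
```

Emit:
{"fn": "play_rows", "kwargs": {"rows": [{"x":0.0259,"y":-0.0019,"z":0,"twist":0,"jaw":1},{"x":0.0259,"y":-0.0019,"z":0,"twist":0,"jaw":1},{"x":0.0259,"y":-0.0018,"z":0,"twist":0,"jaw":1},{"x":0,"y":0,"z":0.0226,"twist":1.9,"jaw":1},{"x":0,"y":0,"z":0.0226,"twist":0,"jaw":1},{"x":0,"y":0,"z":0.0226,"twist":0,"jaw":1},{"x":0,"y":0,"z":0.0226,"twist":0,"jaw":1},{"x":0,"y":0,"z":0.0226,"twist":0,"jaw":1},{"x":0,"y":0,"z":0.0226,"twist":0,"jaw":1},{"x":0,"y":0,"z":0.0226,"twist":0,"jaw":1},{"x":0,"y":0,"z":0,"twist":0,"jaw":1},{"x":0,"y":0,"z":0,"twist":0,"jaw":1}]}}

```text
time_s: 6.37
tcp_pos: [0.5297, -0.1758, 0.119]
tool_rot: [0.167, -3.135, -0.002]
ft_force: [1.0, 0.0, 0.3]
width: 0.997
finger_force: 0.0
```

Run:
```python
from meas import *
go(.5306,-.1762,.054)
meas(*grab('wrist'))
```

```text
tool shift mm [-1.1 -0.6 65. ] dist 65 twist 0
bar 1211 c [ 614.9 -162.9] size [ 10.4 127.7] ang 6.02 z 0.0448
grip 1877 c [ 529.9 -176.2] size [30. 30.] ang 6.06 z 0.0845
blk 10689 c [ 526.1 -176.3] size [111.5  80. ] ang 5.77 z 0.0479
blue 1577 c [ 523.5 -144.4] size [89.3 12. ] ang 6.08 z 0.0486
red 326 c [ 578.6 -171.1] size [ 4.8 68.9] ang 5.9 z 0.0486
```

Emit:
{"fn": "play_rows", "kwargs": {"rows": [{"x":0,"y":-0.0005,"z":0.018,"twist":0,"jaw":1},{"x":0,"y":0,"z":0.018,"twist":0,"jaw":1},{"x":0,"y":0,"z":0.018,"twist":0,"jaw":1},{"x":0,"y":0,"z":0.009,"twist":0,"jaw":1},{"x":0,"y":0,"z":0,"twist":0,"jaw":1},{"x":0,"y":0,"z":0,"twist":0,"jaw":0},{"x":0,"y":0,"z":0,"twist":0,"jaw":0},{"x":0,"y":0,"z":0,"twist":0,"jaw":0},{"x":0,"y":0,"z":0,"twist":0,"jaw":0},{"x":0,"y":0,"z":0,"twist":0,"jaw":0},{"x":0,"y":0,"z":0,"twist":0,"jaw":0}], "newtons": 30}}

```text
time_s: 7.33
tcp_pos: [0.5309, -0.177, 0.0574]
tool_rot: [-0.169, 3.136, -0.001]
ft_force: [-0.2, 0.1, 0.5]
width: 0.629
finger_force: 0.0
```

Emit:
{"fn": "play_rows", "kwargs": {"rows": [{"x":0,"y":0,"z":0,"twist":0,"jaw":0},{"x":0,"y":0,"z":0,"twist":0,"jaw":0},{"x":0,"y":0,"z":0,"twist":0,"jaw":0},{"x":0,"y":0,"z":0,"twist":0,"jaw":0},{"x":0,"y":0,"z":0,"twist":0,"jaw":0},{"x":0,"y":0,"z":0,"twist":0,"jaw":0}]}}

```text
time_s: 7.83
tcp_pos: [0.5305, -0.1765, 0.0569]
tool_rot: [0.169, -3.137, -0.001]
ft_force: [-1.1, 2.2, 1.2]
width: 0.345
finger_force: 30.0
```

Emit:
{"fn": "play_rows", "kwargs": {"rows": [{"x":0.001,"y":0,"z":-0.004,"twist":0,"jaw":0},{"x":0.002,"y":0,"z":-0.012,"twist":0,"jaw":0},{"x":0.002,"y":0,"z":-0.016,"twist":0,"jaw":0},{"x":0.005,"y":0,"z":-0.016,"twist":0,"jaw":0},{"x":0.005,"y":0,"z":-0.016,"twist":0,"jaw":0},{"x":0,"y":0,"z":0,"twist":0,"jaw":0}]}}

```text
time_s: 8.33
tcp_pos: [0.517, -0.1797, 0.1249]
tool_rot: [-0.169, 3.133, -0.005]
ft_force: [0.9, 0.1, -3.5]
width: 0.34
finger_force: 30.0
```

Emit:
{"fn": "play_rows", "kwargs": {"rows": [{"x":0,"y":0,"z":0,"twist":7,"jaw":0},{"x":0,"y":0,"z":0,"twist":7,"jaw":0},{"x":0,"y":0,"z":0,"twist":7,"jaw":0},{"x":0,"y":0,"z":0,"twist":7,"jaw":0},{"x":0,"y":0,"z":0,"twist":7,"jaw":0},{"x":0,"y":0,"z":0,"twist":7,"jaw":0},{"x":0,"y":0,"z":0,"twist":7,"jaw":0},{"x":0,"y":0,"z":0,"twist":7,"jaw":0},{"x":0,"y":0,"z":0,"twist":7,"jaw":0},{"x":0,"y":0,"z":0,"twist":7,"jaw":0},{"x":0,"y":0,"z":0,"twist":7,"jaw":0},{"x":0,"y":0,"z":0,"twist":7,"jaw":0}]}}

```text
time_s: 9.33
tcp_pos: [0.5153, -0.1783, 0.1201]
tool_rot: [-1.98, -2.438, 0.001]
ft_force: [-0.7, 0.7, -5.3]
width: 0.34
finger_force: 30.0
```

Emit:
{"fn": "play_rows", "kwargs": {"rows": [{"x":0,"y":0,"z":0,"twist":6,"jaw":0},{"x":0,"y":0,"z":0,"twist":0,"jaw":0},{"x":0,"y":0,"z":0,"twist":0,"jaw":0}]}}

```text
time_s: 9.58
tcp_pos: [0.5154, -0.1784, 0.1204]
tool_rot: [-2.094, -2.341, 0.001]
ft_force: [0.1, 0.7, -3.8]
width: 0.346
finger_force: 30.0
```

Run:
```python
from h import *
s=get_state(); M=R.from_rotvec(s['tool_rot']).as_matrix(); print(M.round(4),s['joints'].round(3), np.degrees(np.arctan2(M[1,1],M[0,1])))
go(.5505-.015*.9945,-.1694-.015*.1045,s['tcp_pos'][2])
p,d,c,T=grab('wrist'); cv2.imwrite('pics/w3.png',p); np.savez('w3.npz',p=p,d=d,T=T)
```

```text
[[-1.107e-01  9.938e-01 -8.000e-04]
 [ 9.938e-01  1.107e-01  3.000e-04]
 [ 4.000e-04 -8.000e-04 -1.000e+00]] [-0.478  0.129  1.831 -0.     1.183 -0.589] 6.358515877384787
tool shift mm [ 5.1 20.9 -0. ] dist 22 twist 0
```

View pics/w3.png

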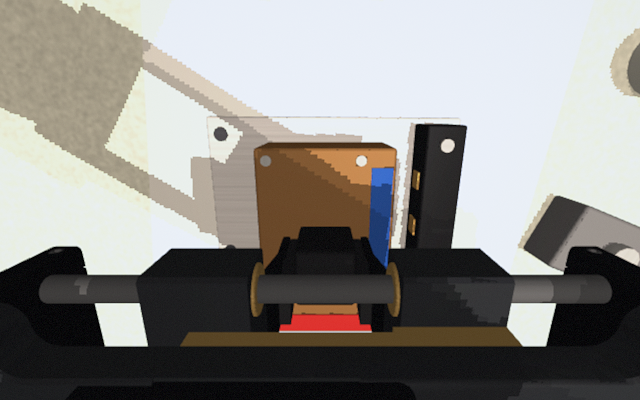

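The view confirms the block is held with its blue face toward the bar (bar at x≈410–465). I'm shifting to 15 mm short of the bar and lowering.

Emit:
{"fn": "play_rows", "kwargs": {"rows": [{"x":0.005,"y":0.0105,"z":0,"twist":0.3,"jaw":0},{"x":0,"y":0.0105,"z":0,"twist":0,"jaw":0},{"x":0,"y":0,"z":0.012,"twist":0,"jaw":0},{"x":0,"y":0,"z":0.012,"twist":0,"jaw":0},{"x":0,"y":0,"z":0.012,"twist":0,"jaw":0},{"x":0,"y":0,"z":0.012,"twist":0,"jaw":0},{"x":0,"y":0,"z":0.006,"twist":0,"jaw":0},{"x":0,"y":0,"z":0.003,"twist":0,"jaw":0},{"x":0,"y":0,"z":0,"twist":0,"jaw":0},{"x":0,"y":0,"z":0,"twist":0,"jaw":0}]}}

```text
time_s: 10.47
tcp_pos: [0.5361, -0.1714, 0.064]
tool_rot: [2.105, 2.332, -0.0]
ft_force: [0.3, -0.5, -3.9]
width: 0.346
finger_force: 30.0
```

Run:
```python
from meas import *
go(.5505,-.1694,.0569)
p,d,c,T=grab('wrist'); meas(p,d,c,T)
```

```text
tool shift mm [ 0.6 14.5  7.1] dist 16 twist 0
bar 5518 c [ 602.6 -135.6] size [30.3 73.8] ang 5.89 z 0.0446
grip 2745 c [ 535.3 -163. ] size [49.6 13.8] ang 4.82 z 0.0886
blk 9658 c [ 534. -148.] size [79.5 72.5] ang 5.88 z 0.0545
blk 565 c [ 540.5 -214.8] size [40.7  8.7] ang 4.0 z 0.055
blue 24 c [ 564.1 -135.8] size [1.8 3.7] ang 6.31 z 0.0555
blue 39 c [ 564.7 -147. ] size [7.  3.1] ang 37.55 z 0.0554
blue 22 c [ 566.6 -157.8] size [2.5 3.5] ang 73.14 z 0.0554
blue 21 c [ 568.3 -164.6] size [2.  3.8] ang 73.92 z 0.0554
```

Emit:
{"fn": "play_rows", "kwargs": {"rows": [{"x":0,"y":0.004,"z":0.003,"twist":0,"jaw":0},{"x":0,"y":0.004,"z":0.002,"twist":0,"jaw":0},{"x":0,"y":0.003,"z":0.001,"twist":0,"jaw":0},{"x":0,"y":0,"z":0,"twist":0,"jaw":0},{"x":0,"y":0,"z":0,"twist":0,"jaw":0}]}}

```text
time_s: 10.93
tcp_pos: [0.5473, -0.1701, 0.0579]
tool_rot: [-2.104, -2.333, 0.0]
ft_force: [-0.0, 0.1, -3.3]
width: 0.342
finger_force: 30.0
```

Emit:
{"fn": "play_rows", "kwargs": {"rows": [{"x":0,"y":0.001,"z":0.0005,"twist":0,"jaw":0},{"x":0,"y":0.001,"z":0.0005,"twist":0,"jaw":0},{"x":0,"y":0.001,"z":0,"twist":0,"jaw":0},{"x":0,"y":0,"z":0,"twist":0,"jaw":0},{"x":0,"y":0,"z":0,"twist":0,"jaw":0}]}}

```text
time_s: 11.35
tcp_pos: [0.5501, -0.1699, 0.057]
tool_rot: [2.105, 2.332, 0.0]
ft_force: [-0.1, -0.1, -3.9]
width: 0.347
finger_force: 30.0
```

Not in contact yet, so I'm creeping on.

Emit:
{"fn": "play_rows", "kwargs": {"rows": [{"x":0,"y":0.001,"z":0.0005,"twist":0,"jaw":0},{"x":0,"y":0.001,"z":0.0005,"twist":0,"jaw":0},{"x":0,"y":0,"z":0,"twist":0,"jaw":0},{"x":0,"y":0,"z":0,"twist":0,"jaw":0}]}}

```text
time_s: 11.68
tcp_pos: [0.5513, -0.1699, 0.0569]
tool_rot: [-2.103, -2.332, 0.002]
ft_force: [-8.0, 0.7, 6.8]
width: 0.339
finger_force: 30.0
```

Emit:
{"fn": "play_rows", "kwargs": {"rows": [{"x":0,"y":0,"z":-0.0005,"twist":0,"jaw":0},{"x":0,"y":0,"z":0,"twist":0,"jaw":0.7},{"x":0,"y":0,"z":0,"twist":0,"jaw":0.7},{"x":0,"y":0,"z":0,"twist":0,"jaw":0.7},{"x":0,"y":0,"z":0,"twist":0,"jaw":0.7},{"x":0,"y":0,"z":0,"twist":0,"jaw":0.7},{"x":0,"y":0,"z":0,"twist":0,"jaw":0.7},{"x":0,"y":0,"z":0,"twist":0,"jaw":0.7}]}}

```text
time_s: 12.35
tcp_pos: [0.5521, -0.1696, 0.0565]
tool_rot: [2.104, 2.332, 0.0]
ft_force: [0.4, -0.1, -0.1]
width: 0.683
finger_force: 0.0
```

Emit:
{"fn": "play_rows", "kwargs": {"rows": [{"x":0,"y":0,"z":-0.008,"twist":0,"jaw":0.7},{"x":0,"y":0,"z":-0.02,"twist":0,"jaw":0.7},{"x":0,"y":0,"z":-0.03,"twist":0,"jaw":0.7},{"x":0,"y":0,"z":-0.035,"twist":0,"jaw":0.7},{"x":0,"y":0,"z":-0.035,"twist":0,"jaw":0.7},{"x":0,"y":0,"z":-0.035,"twist":0,"jaw":0.7},{"x":0,"y":0,"z":-0.035,"twist":0,"jaw":0.7},{"x":0,"y":0,"z":0,"twist":0,"jaw":0.7}]}}

```text
time_s: 13.02
tcp_pos: [0.5557, -0.1712, 0.2644]
tool_rot: [2.095, 2.322, 0.007]
ft_force: [0.7, -1.3, 1.4]
width: 0.704
finger_force: 0.0
```

Run:
```python
from h import *
go(.61,-.10,.26)
```

```text
tool shift mm [65.3 61.3  4.7] dist 90 twist 0
```

Emit:
{"fn": "play_rows", "kwargs": {"rows": [{"x":-0.03,"y":0,"z":0,"twist":0,"jaw":0},{"x":-0.03,"y":0,"z":0,"twist":0,"jaw":0},{"x":-0.03,"y":0,"z":0,"twist":0,"jaw":0},{"x":0,"y":0,"z":0,"twist":0,"jaw":0},{"x":0,"y":0,"z":0,"twist":0,"jaw":0}]}}

```text
time_s: 13.43
tcp_pos: [0.5609, -0.2604, 0.2544]
tool_rot: [-2.107, -2.33, -0.0]
ft_force: [-0.6, -0.3, 0.7]
width: 0.406
finger_force: 0.0
```

Run:
```python
from meas import *
p,d,c,T=grab('wrist'); meas(p,d,c,T); cv2.imwrite('pics/w4.png',p[:300]); np.savez('w4.npz',p=p,d=d,T=T)
```

```text
bar 2791 c [ 606.  -163.5] size [ 29.4 128.6] ang 6.11 z 0.0448
grip 887 c [ 551. -170.] size [29.1 29.2] ang 5.68 z 0.0848
blk 6399 c [ 552.1 -170.3] size [ 81.  117.9] ang 5.76 z 0.048
blue 841 c [ 582.8 -162.9] size [11.6 88.8] ang 5.73 z 0.0485
red 573 c [ 556.6 -222.3] size [67.8 10.8] ang 5.73 z 0.0486
```

View pics/w4.png

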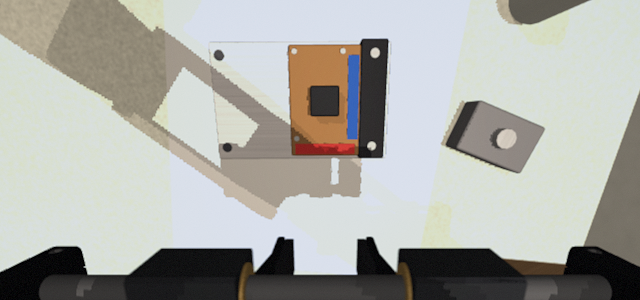

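The view shows the block flat, with its blue strip (352,97) flush along the bar. It is offset 0.9 mm and skewed 0.35°. Next is the blue key; I'll first turn the wrist back to the yaw used before.

Emit:
{"fn": "play_rows", "kwargs": {"rows": [{"x":0,"y":0,"z":0,"twist":-6.6,"jaw":0},{"x":0,"y":0,"z":0,"twist":-6.6,"jaw":0},{"x":0,"y":0,"z":0,"twist":-6.6,"jaw":0},{"x":0,"y":0,"z":0,"twist":-6.6,"jaw":0},{"x":0,"y":0,"z":0,"twist":-6.6,"jaw":0},{"x":0,"y":0,"z":0,"twist":-6.6,"jaw":0},{"x":0,"y":0,"z":0,"twist":-6.6,"jaw":0},{"x":0,"y":0,"z":0,"twist":-6.6,"jaw":0},{"x":0,"y":0,"z":0,"twist":-6.6,"jaw":0},{"x":0,"y":0,"z":0,"twist":-6.6,"jaw":0},{"x":0,"y":0,"z":0,"twist":0,"jaw":0}]}}

```text
time_s: 14.4
tcp_pos: [0.5614, -0.2576, 0.2547]
tool_rot: [0.486, 3.104, 0.001]
ft_force: [0.5, -0.4, 1.2]
width: 0.005
finger_force: 0.0
```

Run:
```python
from h import *
go(.58,.23,.25)
```

```text
tool shift mm [131.3 470.    4.9] dist 488 twist 0
```

Emit:
{"fn": "play_rows", "kwargs": {"rows": [{"x":0.0082,"y":0.0294,"z":0,"twist":0,"jaw":0},{"x":0.0082,"y":0.0294,"z":0,"twist":0,"jaw":0},{"x":0.0082,"y":0.0294,"z":0,"twist":0,"jaw":0},{"x":0.0082,"y":0.0294,"z":0,"twist":0,"jaw":0},{"x":0.0082,"y":0.0294,"z":0,"twist":0,"jaw":0},{"x":0.0082,"y":0.0294,"z":0,"twist":0,"jaw":0},{"x":0.0082,"y":0.0294,"z":0,"twist":0,"jaw":0},{"x":0.0082,"y":0.0294,"z":0,"twist":0,"jaw":0}]}}

```text
time_s: 15.07
tcp_pos: [0.5715, -0.0128, 0.2547]
tool_rot: [0.5, 3.101, 0.0]
ft_force: [0.6, 0.6, -0.5]
width: 0.002
finger_force: 0.0
```

Emit:
{"fn": "play_rows", "kwargs": {"rows": [{"x":0.0082,"y":0.0294,"z":0,"twist":0,"jaw":0},{"x":0.0082,"y":0.0294,"z":0,"twist":0,"jaw":0},{"x":0.0082,"y":0.0294,"z":0,"twist":0,"jaw":0},{"x":0.0082,"y":0.0294,"z":0,"twist":0,"jaw":0},{"x":0.0082,"y":0.0294,"z":0,"twist":0,"jaw":0},{"x":0.0082,"y":0.0294,"z":0,"twist":0,"jaw":0},{"x":0.0082,"y":0.0294,"z":0,"twist":0,"jaw":0},{"x":0.0082,"y":0.0294,"z":0,"twist":0,"jaw":0},{"x":0,"y":0,"z":0,"twist":0,"jaw":0},{"x":0,"y":0,"z":0,"twist":0,"jaw":0}]}}

```text
time_s: 15.9
tcp_pos: [0.5818, 0.2309, 0.2543]
tool_rot: [-0.493, -3.102, 0.0]
ft_force: [0.1, -1.1, -0.3]
width: 0.006
finger_force: 0.0
```

Run:
```python
from h import *
p,d,c,T=grab('wrist'); W=cloud(d,c,T); hsv=cv2.cvtColor(p,cv2.COLOR_BGR2HSV)
for n,(lo,hi) in {'b':((100,100,40),(128,255,255)),'g':((45,100,40),(88,255,255)),'y':((20,120,60),(35,255,255)),'r':((172,140,50),(179,255,255))}.items():
    m=cv2.inRange(hsv,lo,hi)
    if n=='r': m|=cv2.inRange(hsv,(0,140,50),(3,255,255))
    m[~((W[...,2]>.120)&(W[...,2]<.135))]=0
    k,l,st,ce=cv2.connectedComponentsWithStats(m)
    for i in range(1,k):
        if st[i,4]>300: print(n,st[i],np.nanmedian(W[l==i],0).round(4))
go(.58,.23,.132)
```

```text
b [309 180  32  32 802] [0.5804 0.2302 0.1266]
g [245 206  32  31 754] [0.5852 0.1613 0.1266]
y [279 111  35  35 934] [0.5117 0.2256 0.1267]
r [212 140  34  34 903] [0.5162 0.1568 0.1267]
tool shift mm [  2.1  -0.2 122.3] dist 122 twist 0
```

Emit:
{"fn": "play_rows", "kwargs": {"rows": [{"x":0.0015,"y":0,"z":0.024,"twist":0,"jaw":0},{"x":0,"y":0,"z":0.024,"twist":0,"jaw":0},{"x":0,"y":0,"z":0.024,"twist":0,"jaw":0},{"x":0,"y":0,"z":0.024,"twist":0,"jaw":0},{"x":0,"y":0,"z":0.022,"twist":0,"jaw":0},{"x":0,"y":0,"z":0.006,"twist":0,"jaw":0},{"x":0,"y":0,"z":0.005,"twist":0,"jaw":0},{"x":0,"y":0,"z":0.003,"twist":0,"jaw":0},{"x":0,"y":0,"z":0.002,"twist":0,"jaw":0},{"x":0,"y":0,"z":0,"twist":0,"jaw":0},{"x":0,"y":0,"z":0,"twist":0,"jaw":0}]}}

```text
time_s: 16.87
tcp_pos: [0.5825, 0.2291, 0.1222]
tool_rot: [0.495, 3.1, 0.001]
ft_force: [-0.3, -2.9, 4.1]
width: 0.008
finger_force: 1.9
```

Emit:
{"fn": "play_rows", "kwargs": {"rows": [{"x":0,"y":0,"z":0.002,"twist":0,"jaw":0},{"x":0,"y":0,"z":0.001,"twist":0,"jaw":0},{"x":0,"y":0,"z":0,"twist":0,"jaw":0},{"x":0,"y":0,"z":0,"twist":0,"jaw":0}]}}

```text
time_s: 17.2
tcp_pos: [0.5828, 0.2293, 0.1212]
tool_rot: [0.494, 3.099, 0.001]
ft_force: [-6.1, -3.5, 17.8]
width: 0.006
finger_force: 8.5
```

Emit:
{"fn": "play_rows", "kwargs": {"rows": [{"x":0,"y":0,"z":-0.01,"twist":0,"jaw":0},{"x":0,"y":0,"z":-0.02,"twist":0,"jaw":0},{"x":0,"y":0,"z":-0.02,"twist":0,"jaw":0},{"x":0,"y":0,"z":0,"twist":0,"jaw":0},{"x":0,"y":0,"z":0,"twist":0,"jaw":0}]}}

```text
time_s: 17.62
tcp_pos: [0.5827, 0.2298, 0.1691]
tool_rot: [0.494, 3.099, 0.003]
ft_force: [0.4, -0.3, -0.6]
width: 0.004
finger_force: 0.0
```

Run:
```python
from h import *
go(.5852,.1613,.132)
```

```text
tool shift mm [-23.6 -64.4  37. ] dist 78 twist 0
```

Blue bottomed at 18 N. Now green.

Emit:
{"fn": "play_rows", "kwargs": {"rows": [{"x":-0.0079,"y":-0.0215,"z":0,"twist":0,"jaw":0},{"x":-0.0079,"y":-0.0215,"z":0,"twist":0,"jaw":0},{"x":-0.0079,"y":-0.0215,"z":0,"twist":0,"jaw":0},{"x":0,"y":0,"z":0,"twist":0,"jaw":0},{"x":0,"y":0,"z":0.018,"twist":0,"jaw":0},{"x":0,"y":0,"z":0.019,"twist":0,"jaw":0},{"x":0,"y":0,"z":0.005,"twist":0,"jaw":0},{"x":0,"y":0,"z":0.004,"twist":0,"jaw":0},{"x":0,"y":0,"z":0.002,"twist":0,"jaw":0},{"x":0,"y":0,"z":0,"twist":0,"jaw":0},{"x":0,"y":0,"z":0,"twist":0,"jaw":0}]}}

```text
time_s: 18.53
tcp_pos: [0.5825, 0.1606, 0.1212]
tool_rot: [-0.493, -3.099, 0.003]
ft_force: [-10.8, -3.3, 15.5]
width: 0.009
finger_force: 7.6
```

Emit:
{"fn": "play_rows", "kwargs": {"rows": [{"x":0,"y":0,"z":0.0005,"twist":0,"jaw":0},{"x":0,"y":0,"z":0,"twist":0,"jaw":0},{"x":0,"y":0,"z":-0.01,"twist":0,"jaw":0},{"x":0,"y":0,"z":-0.03,"twist":0,"jaw":0},{"x":0,"y":0,"z":-0.03,"twist":0,"jaw":0},{"x":0,"y":0,"z":-0.03,"twist":0,"jaw":0},{"x":0,"y":0,"z":-0.03,"twist":0,"jaw":0},{"x":0,"y":0,"z":0,"twist":0,"jaw":0},{"x":0,"y":0,"z":0,"twist":0,"jaw":0}]}}

```text
time_s: 19.28
tcp_pos: [0.5852, 0.1612, 0.2518]
tool_rot: [0.493, 3.098, 0.003]
ft_force: [-0.1, 0.4, -0.3]
width: 0.005
finger_force: 0.0
```

Run:
```python
from meas import *
p,d,c,T=grab('top'); meas(p,d,c,T)
print(job.sign_off())
```

```text
bar 200 c [ 604.1 -163.6] size [26.1 87.9] ang 7.23 z 0.0457
grip 79 c [ 548.7 -169.4] size [27.5 29.4] ang 1.09 z 0.0857
blk 567 c [ 550.  -169.1] size [ 81.1 118. ] ang 6.14 z 0.0487
blue 26 c [ 584.2 -164.8] size [20. 12.] ang 87.04 z 0.0496
blue 21 c [ 587.3 -192.8] size [16.8 12.8] ang 86.02 z 0.0495
red 34 c [ 550.6 -221.5] size [34.2  9.9] ang 7.47 z 0.049
the job is handed in; nothing more can be done
None
```

The job is handed in at about 19 s of the 64 s allowed: red, blue and green were each pressed to the stop in order, and the block was left blue face flush on the bar, about 1 mm off centre; sign-off returned no verdict.

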